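# Refit the grid plate of a colony light box

## Task

Draw the black grid plate out of the grey rack, where only its yellow tab is in reach, lay it flat on the green mat and let go of it. Take it again by its blue handle, tilt it and hook its tab-side edge under the orange lip of the white light box, then lower the handle side, keeping hold of it until it lies flat, flush and fully home in its seat, and let go. Leave the two culture dishes and the dropper bottle undisturbed.

Things in the scene. Friction and masses are not known exactly. Their poses are not given: they have to be found in the camera images.
- plate_mid (a point): Centre of the loose black grid plate's slab (140 along x, 100 along y, 6 thick; 0.14 to 0.28 kg), 3 mm above its underside; white grid on top. Axes of all plate points: z up out of the gridded face, -x towards the hook edge (yellow-tab end), +x towards the blue-handle end. It starts flat in the rack, tab end towards the rack's open end.
- plate_tab (a point): Centre of the upright yellow tab on the plate's upper face: 8 thick along plate x, 34 wide along plate y, 26 tall, so its foot (the slab's upper face) is 13 mm below this point; 40 mm towards the hook edge from the plate's centre, 30 mm from the hook edge. Pinch across its 8 mm.
- plate_handle (a point): Centre of the upright blue handle bar on the plate's upper face: 10 thick along plate x, 50 wide along plate y, 30 tall, its foot (the slab's upper face) 15 mm below this point; 42 mm from the plate's centre away from the hook edge. Pinch across its 10 mm. It is under the rack's roof at the start.
- plate_hook_edge (a point): Middle of the plate's hook edge (tab end), half-way through the thickness, 70 mm from the plate's centre along plate -x.
- rack_floor (a point): Fixed grey rack: point on its floor, 20 mm above the bench; the plate's centre starts within 4 mm of it in x, y. z up; -x leads level out of the open end. Floor x -75 to +79 mm, side walls 110 apart and 12 tall. From x +10 to +85 a roof covers the pocket (underside 42, top 48 above the floor). Once drawn 75 mm or more along -x the plate is free of the roof and can be lifted.
- mat_top (a point): Centre of the upper face of the fixed green mat, 190 along its x, 140 along its y, 3 thick, lying on the bench; z up.
- seat (a point): Fixed white light box: centre of the bright seat, 40 mm above the bench. z up, -x to the lip. Pocket 145 long (end stop under the lip at x -72.5, rear rim at +72.5), 106 wide in y; grey rims 17.5 wide at the rear, 22 at the sides, 6 tall, flush with the seated plate. Seated, the plate's axes match these. Box: x -135 to +90, y +-75; behind the lip a head (x -135 to -72.5) rises 50 above the seat.
- lip (a point): Middle of the orange lip's lower free edge, same axes as the seat. The lip overhangs the seat from x -72.5 to -58.5 mm (seat axes), underside 12 and top 20 mm above the seat. The open length is 131 mm, so the plate goes in only tilted, hook edge low and first; 5 to 10 degrees fits with that edge 2 mm above the seat.
- dish_a_mid (a point): Bystander: centre of a closed round culture dish with red agar, 60 in diameter, 16 tall, loose on the bench.
- dish_b_mid (a point): Bystander: centre of a second dish like it.
- dropper_mid (a point): Bystander: centre of a white dropper bottle with a blue tip, 30 in diameter, 74 tall, standing loose on the bench.
Mind the look-alikes: they are no part of the job. There is more than one size of the part that bears plate_mid; the job needs the largest.

How it is judged:
By the outcome, as a careful person would: the job done as asked, in the order asked, and still so for the second after the job is handed in, with the robot touching nothing.
It also fails if it takes over 56 s, if anything falls off the work surface, if the arm or the gripper's body presses on something with over 40 N, if the wrist force passes 120 N, or if a joint passes its speed limit or range.

## Robot

A 6-joint arm with a two-finger parallel gripper is mounted at the origin on the work surface. World frame = base frame: x ahead of the robot, y to its left, z up, the work surface at z = 0. Lengths are in m, angles in degrees, forces in N, time in s.
With the tool pointing down it reaches from about 0.35 to 0.875 m from the base axis. Payload 4.2 kg.
Tool frame: the origin (TCP) lies midway between the tips of the shut fingers; the grasp point (between the pads) lies 19 mm behind it; z points along the fingers, y is the direction in which the jaws open and shut (so a half turn about z gives the same grasp; the last joint's range is limited). The gripper opens to 87 mm and grips with 3 to 60 N. Pads are 19 mm wide; open, the fingers measure 117 mm over their backs; the gripper's body (75 mm by 190 mm) begins 51 mm behind the grasp point.
Start: joints at [-58.522, 22.042, 0.453, 0, -68.411, -14.817], TCP at [0.179, -0.599, 0.223] pointing down, gripper open.
Joint ranges: [-179.83, 179.83], [-69.29, 118.12], [-61.27, 80.66], [-181.25, 117.63], [-171.15, -9.14], [-177.46, 177.46]. Speed limits (degrees/s): [159.86, 159.86, 180, 180, 180, 180].

## Interface

Orientations are given as a 3x3 rotation matrix whose columns are the frame's x, y, z axes.
In Python, from station import r gives the robot as it stands.
- The arm moves only by the tool play_rows, never from a script. Its argument "commands" is a list that holds one entry, the list of rows, each a list of 7 numbers: the shift along the world's x, y, z in m, then the turn, a rotation vector about the world's x, y, z in rad, then the closure, from 0 (fully open) to 1 (shut). A call has 1 to 5 rows; each row is the pose to reach, as a shift and turn from the pose commanded when the call began; what a row does not reach only later rows make up. A row lasts 1/10 s, in which the tool goes at most 50 mm and 8.59 degrees, less where a joint would pass 70% of its speed; a pose out of reach is approached as far as the arm can. A call with a gripper value outside its range is refused whole. The fingers move at their own pace and stop on an object; the grip force is fixed at half the most. Time passes only in rows, so rows that repeat a pose let the fingers close. It gives the time, the measured TCP pose, the force and the opening at its end, in the units of the state.
- r.sense(): the state, without advancing time (a new reading comes with each control period).
- r.capture(name): name is "scene" or "top"; returns a dict with "image" (420x560x3 uint8, red, green, blue), "range_z" (420x560 float32, m along the optical axis (not along the pixel's ray), 0 where there is no reading), "intrinsics" (3x3 intrinsics, pixels), "extrinsics" (4x4, takes a point from camera to world coordinates). Camera axes: x right, y up, looking along -z (the intrinsics and any distortion apply to the point x, -y, -z); pixel columns grow to the right and rows downward; lengths in m; the calibration is good to about 2 mm. A picture is of the moment at which its call begins.
- r.finish_job(): hands the job in, once; it reports no verdict.
The state is a dict: "time_s": time; "joints": joint angles; "joint_velocities": joint speeds; "effort": joint torques, N m; "tcp_pos": TCP position; "ee_rot": TCP orientation; "wrist_force": force on the tool from outside, world axes, zero at the start; "moment": the same for the moment, N m; "gripper_width": opening from 0.0 (shut) to 1.0 (fully open).
Only numpy, scipy, OpenCV 4.12 (cv2) and the standard library are available. Lean on these libraries where they do the work, as an engineer would, in place of code of your own. Each camera call takes 0.05 s, during which the arm holds its last target. There are 200 camera calls.

## Working session

There is one attempt and no reset: what is moved stays moved. The work goes in short steps, Python scripts to look and compute and a tool call to move; the robot and the scene stay as the last step left them, time stands still between calls to the robot, and variables do not carry over. Pictures are saved under pics/ and viewed, about 8 in all and at most 12, crops included, and the job is handed in when it is done.

Besides the shell and the picture viewer there is one more tool, called after "Request:" as name(argument=value, ...) on one line, values as JSON. play_rows: Moves the arm, as the interface text tells. Its arguments: {"type":"object","properties":{"commands":{"type":"array","items":{"type":"array","items":{"type":"array","items":{"type":"number"}}}}},"required":["commands"]}

```bash
ls; mkdir -p pics
cat > h.py <<'E'
import numpy as np,cv2
from station import r
def cap(n,f=None):
    d=r.capture(n)
    if f: cv2.imwrite('pics/'+f,d['image'][:,:,::-1])
    K=np.array(d['intrinsics']);E=np.array(d['extrinsics']);Z=d['range_z']
    v,u=np.mgrid[:420,:560]
    P=np.stack([(u-K[0,2])/K[0,0]*Z,-(v-K[1,2])/K[1,1]*Z,-Z],-1)
    d['W']=P@E[:3,:3].T+E[:3,3]; d['W'][Z==0]=np.nan
    return d
E
python3 - <<'E'
from h import *
for n in('scene','top'):
    d=cap(n,n+'1.png'); np.save(n+'W.npy',d['W']);print(n,[k for k in d],d['extrinsics'].round(3).tolist(),d['intrinsics'])
s=r.sense();print(s)
E
```

```text
pics
scene ['image', 'range_z', 'intrinsics', 'extrinsics', 'W'] [[-0.859, -0.355, 0.369, 1.047], [0.511, -0.61, 0.606, 0.758], [0.01, 0.709, 0.705, 0.855], [0.0, 0.0, 0.0, 1.0]] [[536.19145003   0.         275.80368525]
 [  0.         536.19145003 214.42033473]
 [  0.           0.           1.        ]]
top ['image', 'range_z', 'intrinsics', 'extrinsics', 'W'] [[0.099, 0.972, -0.211, 0.387], [-0.995, 0.096, -0.023, 0.06], [-0.002, 0.212, 0.977, 1.162], [0.0, 0.0, 0.0, 1.0]] [[490.78237205   0.         272.40210255]
 [  0.         490.78237205 216.72662744]
 [  0.           0.           1.        ]]
{'time_s': 0.1, 'joints': array([-5.85229437e+01,  2.20848623e+01,  3.86163038e-01, -2.51707492e-02,
       -6.84111050e+01, -1.48154923e+01]), 'joint_velocities': array([-0.00965567, -0.13014653,  0.21103249,  0.1301924 , -0.03532509,
       -0.04029969]), 'effort': array([ 1.36243225e-04, -3.91688740e+01,  1.87934893e+01,  4.23186332e+00,
        1.34960367e-02, -7.96550921e-05]), 'tcp_pos': array([ 0.17904205, -0.59823125,  0.22157523]), 'ee_rot': array([[-9.58061465e-01, -2.86562041e-01, -6.52284131e-04],
       [-2.86562768e-01,  9.58059688e-01,  1.84770793e-03],
       [ 9.54441764e-05,  1.95713811e-03, -9.99998080e-01]]), 'wrist_force': array([0.26779339, 0.98303854, 0.44820713]), 'moment': array([-0.02530234, -0.01052404,  0.00263998]), 'gripper_width': 1.0010108195910712}
```

View pics/top1.png

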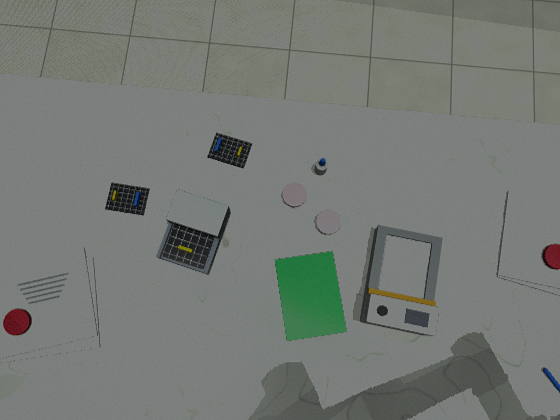

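View pics/scene1.png

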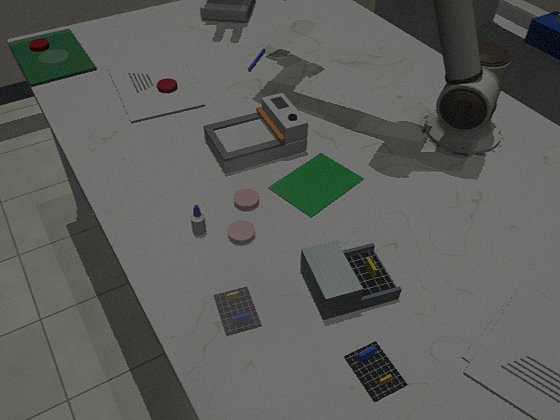

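The top view shows the rack at (195,230), with its open end towards the robot and the yellow tab at (184,248). The mat is at (311,295). The light box is at (403,280), with its lip at (402,297). The dishes are at (294,195) and (328,222), and the dropper is at (321,165). There are three grid plates: loose ones at (230,150) and (128,198), and the one in the rack at (190,245). The racked one fits the description, so I'll confirm it with sizes and a crop.

Run:
```python
from h import *
W=np.load('topW.npy');im=cv2.imread('pics/top1.png')
hsv=cv2.cvtColor(im,cv2.COLOR_BGR2HSV)
def comps(lo,hi,name,box=None,zmin=None):
    m=cv2.inRange(hsv,lo,hi)
    n,l,st,c=cv2.connectedComponentsWithStats(m)
    for i in range(1,n):
        if st[i,4]<12: continue
        p=W[l==i]; p=p[~np.isnan(p[:,0])]
        if not len(p): continue
        (cx,cy),(a,b),t=cv2.minAreaRect((p[:,:2]*1000).astype(np.float32))
        bx=cv2.boxPoints(((cx,cy),(a,b),t)).round().tolist()
        print(name,c[i].round(1),st[i,4],'cxy',round(cx,1),round(cy,1),'size',round(a,1),round(b,1),'ang',round(t,1),'z',np.percentile(p[:,2]*1000,[5,50,95]).round(1))
comps((22,120,80),(35,255,255),'yellow')
comps((10,120,80),(21,255,255),'orange')
comps((100,120,60),(125,255,255),'blue')
comps((50,120,60),(75,255,255),'green')
# height-based masks
Z=W[:,:,2]*1000
def reg(name,u0,u1,v0,v1,z0,z1,extra=None):
    m=np.zeros(Z.shape,bool);m[v0:v1,u0:u1]=1
    m&=(Z>z0)&(Z<z1)
    if extra is not None:m&=extra
    p=W[m]*1000
    (cx,cy),(a,b),t=cv2.minAreaRect(p[:,:2].astype(np.float32))
    print(name,m.sum(),round(cx,1),round(cy,1),'size',round(a,1),round(b,1),'ang',round(t,1),'zmed',np.median(p[:,2]).round(1))
reg('rack roof',140,245,175,290,60,80)
reg('rack all',140,245,175,290,10,80)
reg('box all',350,450,210,345,25,120)
reg('head',350,450,210,345,80,110)
reg('rim',350,450,210,345,43,52)
reg('seat',350,450,210,345,36,43,hsv[:,:,2]>150)
reg('dishA',275,310,175,212,8,25);reg('dishB',312,345,205,240,8,25);reg('drop',305,335,150,180,10,90)
for n,a in {'p1':(200,260,125,175),'p2':(100,155,178,220)}.items(): reg(n,*a,3,50)
c1=im[125:290,95:250];c2=im[215:345,350:450]
o=np.zeros((600,800,3),np.uint8)
a=cv2.resize(c1,None,fx=3,fy=3,interpolation=2);b=cv2.resize(c2,None,fx=3,fy=3,interpolation=2)
o[:a.shape[0],:a.shape[1]]=a;o[:b.shape[0],480:480+b.shape[1]]=b;cv2.imwrite('pics/crop1.png',o)
```

```text
yellow [239.2 150.6] 19 cxy 791.4 184.7 size 5.1 19.4 ang 79.9 z [18.3 20.9 25.1]
yellow [113.6 194.6] 20 cxy 650.4 472.4 size 6.0 23.5 ang 84.7 z [17.2 21.  24. ]
yellow [184.6 248.2] 49 cxy 534.1 278.5 size 33.2 7.3 ang 77.0 z [48.5 51.3 56.5]
yellow [401.2 296.3] 249 cxy 471.6 -218.3 size 148.9 13.6 ang 84.4 z [56.  59.4 62.5]
blue [217.6 143.9] 40 cxy 803.0 238.0 size 7.9 32.7 ang 80.1 z [19.7 24.8 27.1]
blue [322.7 160.5] 19 cxy 768.6 -17.5 size 9.5 7.5 ang 22.9 z [59.6 72.4 76.6]
blue [135.9 198.3] 42 cxy 647.3 419.9 size 14.0 34.0 ang 88.4 z [19.3 23.2 26.2]
blue [551.9 378.7] 96 cxy 328.2 -574.6 size 56.4 9.4 ang 37.8 z [ 4.6  8.3 12.2]
green [310.  295.3] 4767 cxy 460.8 -18.0 size 188.3 138.9 ang 14.0 z [-1.2  2.4  6.1]
rack roof 1776 617.7 259.0 size 126.6 75.7 ang 77.3 zmed 67.5
rack all 4007 586.7 314.6 size 222.9 160.6 ang 77.6 zmed 32.5
box all 6933 515.4 -222.2 size 151.6 226.0 ang 84.0 zmed 44.9
head 2069 434.1 -213.8 size 150.8 62.4 ang 84.1 zmed 89.4
rim 1582 515.3 -222.1 size 151.1 225.5 ang 84.1 zmed 45.4
seat 0 0.0 0.0 size 0.0 0.0 ang 0.0 zmed nan
dishA 458 696.4 40.0 size 58.0 58.0 ang 19.5 zmed 15.3
dishB 475 636.9 -46.2 size 58.0 57.8 ang 5.3 zmed 15.1
drop 168 769.6 -17.1 size 27.8 30.1 ang 88.8 zmed 43.7
p1 748 798.2 211.2 size 128.9 148.6 ang 5.5 zmed 4.7
p2 796 648.8 443.8 size 103.5 131.1 ang 8.2 zmed 4.9
  return _methods._mean(a, axis=axis, dtype=dtype,
  ret = ret.dtype.type(ret / rcount)
```

View pics/crop1.png

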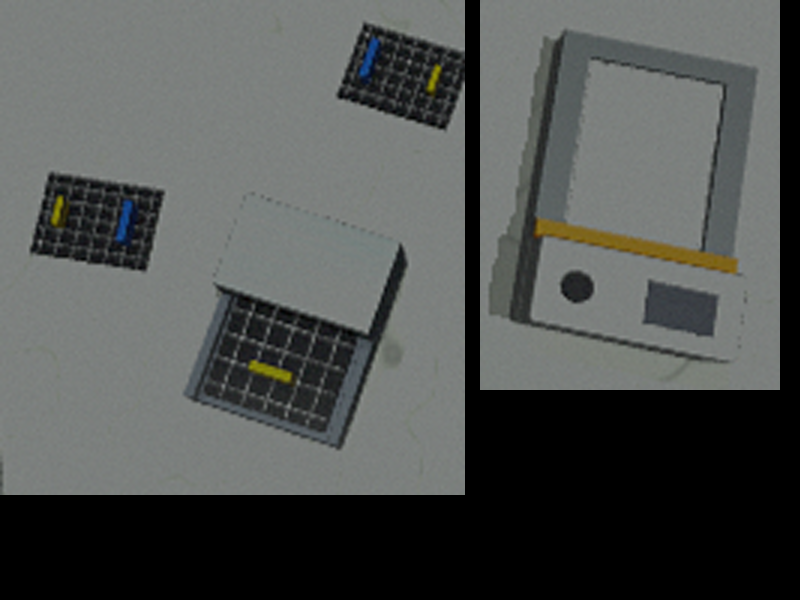

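The racked plate at (190,245) is the job's one: its tab is 33 mm wide and its top is at z 51 mm, as specified. The loose plates have tabs of 19 and 23 mm, so they are the smaller look-alikes. Measured poses:

| Item | Position (mm) | Yaw (°) |
|---|---|---|
| Rack | – | -12.7 |
| Tab | (534, 278.5) | – |
| Seat | (537, -225) | -5.9 |
| Mat | (461, -18) | +14 |

Next I move above the tab.

Request:
play_rows(commands=[[[0.12, 0.2, -0.03, 0, 0, 0.26, 0.54], [0.12, 0.2, -0.03, 0, 0, 0.26, 0.54], [0.12, 0.2, -0.03, 0, 0, 0.26, 0.54], [0.12, 0.2, -0.03, 0, 0, 0.26, 0.54], [0.12, 0.2, -0.03, 0, 0, 0.26, 0.54]]])

```text
time_s: 0.6
tcp_pos: [0.2996, -0.3961, 0.1919]
ee_rot: [[-0.852, -0.524, -0.001], [-0.524, 0.852, 0.001], [-0.0, 0.001, -1.0]]
wrist_force: [1.0, -0.6, 1.1]
gripper_width: 0.636
```

Request:
play_rows(commands=[[[0.12, 0.2, 0, 0, 0, 0.26, 0.54], [0.12, 0.2, 0, 0, 0, 0.26, 0.54], [0.12, 0.2, 0, 0, 0, 0.26, 0.54], [0.12, 0.2, 0, 0, 0, 0.26, 0.54], [0.12, 0.2, 0, 0, 0, 0.26, 0.54]]])

```text
time_s: 1.1
tcp_pos: [0.4201, -0.1962, 0.1925]
ee_rot: [[-0.687, -0.726, 0.0], [-0.726, 0.687, 0.0], [-0.0, -0.0, -1.0]]
wrist_force: [0.5, -0.9, 0.7]
gripper_width: 0.462
```

Request:
play_rows(commands=[[[0.04, 0.235, -0.02, 0, 0, 0.27, 0.54], [0.04, 0.235, -0.02, 0, 0, 0.27, 0.54], [0.04, 0.235, -0.02, 0, 0, 0.27, 0.54], [0.04, 0.235, -0.02, 0, 0, 0.27, 0.54], [0.04, 0.235, -0.02, 0, 0, 0.27, 0.54]]])

```text
time_s: 1.6
tcp_pos: [0.459, 0.0387, 0.1723]
ee_rot: [[-0.469, -0.883, -0.0], [-0.883, 0.469, 0.0], [-0.0, 0.0, -1.0]]
wrist_force: [1.1, -0.1, 0.1]
gripper_width: 0.459
```

Request:
play_rows(commands=[[[0.065, 0.238, -0.02, 0, 0, 0.268, 0.54], [0.065, 0.238, -0.02, 0, 0, 0.268, 0.54], [0.065, 0.238, -0.02, 0, 0, 0.268, 0.54], [0.065, 0.238, -0.02, 0, 0, 0.268, 0.54], [0.065, 0.238, -0.02, 0, 0, 0.268, 0.54]]])

```text
time_s: 2.1
tcp_pos: [0.5241, 0.2764, 0.1519]
ee_rot: [[-0.22, -0.976, -0.001], [-0.976, 0.22, -0.0], [0.001, 0.001, -1.0]]
wrist_force: [1.5, -0.9, 0.1]
gripper_width: 0.46
```

Request:
play_rows(commands=[[[0.01, 0.002, -0.04, 0, 0, 0, 0.54], [0.01, 0.002, -0.07, 0, 0, 0, 0.54], [0.01, 0.002, -0.085, 0, 0, 0, 0.54], [0.01, 0.002, -0.092, 0, 0, 0, 0.54], [0.01, 0.002, -0.092, 0, 0, 0, 0.54]]])

```text
time_s: 2.6
tcp_pos: [0.5337, 0.2758, 0.0595]
ee_rot: [[-0.22, -0.975, -0.002], [-0.975, 0.22, -0.002], [0.002, 0.001, -1.0]]
wrist_force: [-0.1, -0.4, 0.0]
gripper_width: 0.461
```

Run:
```python
from h import *
a=cap('scene');b=cap('top')
A=cv2.resize(a['image'][225:330,285:425],None,fx=2.85,fy=2.85,interpolation=2)
B=cv2.resize(b['image'][175:285,140:250],None,fx=3.5,fy=3.5,interpolation=2)
o=np.zeros((400,800,3),np.uint8);o[:A.shape[0],:A.shape[1]]=A;o[:B.shape[0],405:405+B.shape[1]]=B
cv2.imwrite('pics/c2.png',o[:,:,::-1])
```

```text
(no output)
```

View pics/c2.png

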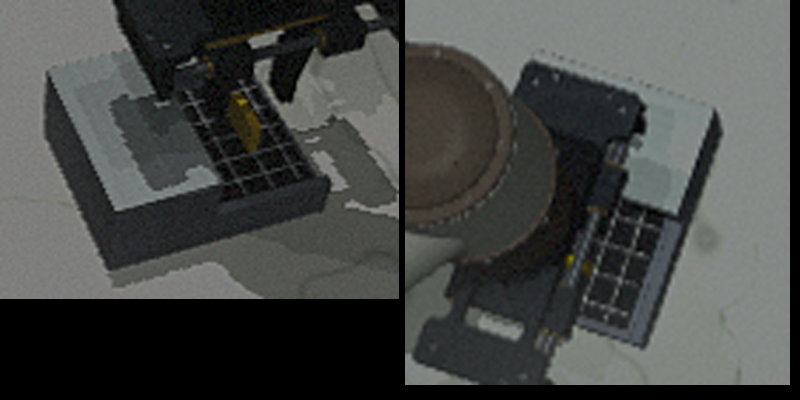

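The fingers stand on either side of the tab (crop (243,120)) and clear the roof. I'll descend and close.

Request:
play_rows(commands=[[[0, 0.002, -0.015, 0, 0, 0, 0.54], [0, 0.002, -0.025, 0, 0, 0, 0.54], [0, 0.002, -0.03, 0, 0, 0, 0.54], [0, 0.002, -0.03, 0, 0, 0, 0.54], [0, 0.002, -0.03, 0, 0, 0, 0.54]]])

```text
time_s: 3.2
tcp_pos: [0.5345, 0.2784, 0.031]
ee_rot: [[-0.22, -0.975, 0.001], [-0.975, 0.22, 0.0], [-0.0, -0.001, -1.0]]
wrist_force: [-0.5, 0.3, -0.4]
gripper_width: 0.463
```

Request:
play_rows(commands=[[[0, 0, 0, 0, 0, 0, 1], [0, 0, 0, 0, 0, 0, 1], [0, 0, 0, 0, 0, 0, 1], [0, 0, 0, 0, 0, 0, 1], [0, 0, 0, 0, 0, 0, 1]]])

```text
time_s: 3.7
tcp_pos: [0.5342, 0.2783, 0.0306]
ee_rot: [[-0.22, -0.975, 0.0], [-0.975, 0.22, 0.0], [-0.0, -0.0, -1.0]]
wrist_force: [-0.4, -1.1, 0.5]
gripper_width: 0.093
```

Gripped: the opening is 8.1 mm. I'll draw it 95 mm along rack -x.

Request:
play_rows(commands=[[[-0.004, 0.001, 0, 0, 0, 0, 1], [-0.012, 0.003, 0, 0, 0, 0, 1], [-0.023, 0.005, 0, 0, 0, 0, 1], [-0.035, 0.008, 0, 0, 0, 0, 1], [-0.047, 0.0105, 0, 0, 0, 0, 1]]])

```text
time_s: 4.2
tcp_pos: [0.4859, 0.289, 0.0306]
ee_rot: [[-0.22, -0.976, -0.0], [-0.976, 0.22, -0.0], [0.0, 0.0, -1.0]]
wrist_force: [1.3, 0.5, 0.2]
gripper_width: 0.09
```

Request:
play_rows(commands=[[[-0.012, 0.0027, 0, 0, 0, 0, 1], [-0.024, 0.0054, 0, 0, 0, 0, 1], [-0.035, 0.008, 0, 0, 0, 0, 1], [-0.043, 0.0097, 0, 0, 0, 0, 1], [-0.047, 0.0105, 0, 0, 0, 0, 1]]])

```text
time_s: 4.7
tcp_pos: [0.4393, 0.2995, 0.0306]
ee_rot: [[-0.219, -0.976, -0.0], [-0.976, 0.219, -0.0], [0.0, 0.0, -1.0]]
wrist_force: [0.3, -0.5, -0.4]
gripper_width: 0.092
```

Request:
play_rows(commands=[[[-0.002, 0, 0.003, 0, 0, 0, 1], [-0.004, 0.001, 0.015, 0, 0, 0, 1], [-0.004, 0.001, 0.035, 0, 0, 0, 1], [-0.004, 0.001, 0.055, 0, 0, 0, 1], [-0.004, 0.001, 0.07, 0, 0, 0, 1]]])

```text
time_s: 5.2
tcp_pos: [0.4366, 0.3004, 0.1024]
ee_rot: [[-0.221, -0.975, 0.001], [-0.975, 0.221, 0.001], [-0.001, -0.001, -1.0]]
wrist_force: [0.4, -0.1, -1.4]
gripper_width: 0.087
```

Run:
```python
from h import *
s=r.sense();print(s['tcp_pos'],s['wrist_force'],s['moment'],s['gripper_width'])
a=cap('scene','s3.png')
```

```text
[0.43661038 0.3004484  0.1024168 ] [ 0.38011546 -0.06846275 -1.37432943] [0.05657295 0.1395875  0.03061539] 0.08654179268237712
```

View pics/s3.png

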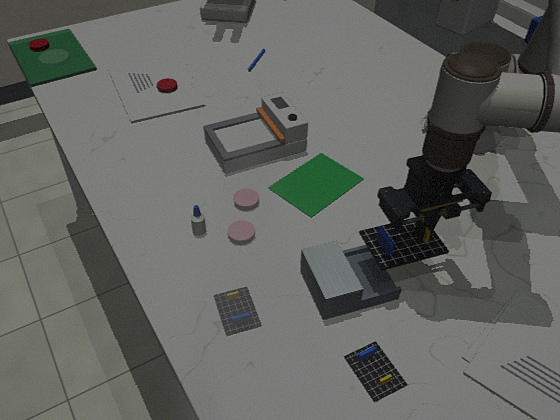

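The plate is out and held level, about 1.4 N. I'll carry it to the mat.

Request:
play_rows(commands=[[[-0.001, -0.015, 0, 0, 0, 0.03, 1], [-0.003, -0.05, 0, 0, 0, 0.08, 1], [-0.005, -0.09, 0, 0, 0, 0.14, 1], [-0.006, -0.13, 0, 0, 0, 0.19, 1], [-0.007, -0.165, 0, 0, 0, 0.24, 1]]])

```text
time_s: 5.75
tcp_pos: [0.4284, 0.1333, 0.1005]
ee_rot: [[0.019, -1.0, -0.001], [-1.0, -0.019, -0.0], [0.0, 0.001, -1.0]]
wrist_force: [0.8, -0.0, -1.9]
gripper_width: 0.09
```

Request:
play_rows(commands=[[[-0.001, -0.035, 0, 0, 0, 0.05, 1], [-0.003, -0.075, 0, 0, 0, 0.1, 1], [-0.005, -0.115, 0, 0, 0, 0.16, 1], [-0.006, -0.148, 0, 0, 0, 0.21, 1], [-0.007, -0.163, 0, 0, 0, 0.226, 1]]])

```text
time_s: 6.25
tcp_pos: [0.4212, -0.0301, 0.1005]
ee_rot: [[0.24, -0.971, -0.001], [-0.971, -0.24, -0.0], [-0.0, 0.001, -1.0]]
wrist_force: [-0.0, 0.7, -2.9]
gripper_width: 0.086
```

Request:
play_rows(commands=[[[0, 0, -0.02, 0, 0, 0, 1], [0, 0, -0.045, 0, 0, 0, 1], [0, 0, -0.065, 0, 0, 0, 1], [0, 0, -0.075, 0, 0, 0, 1], [0, 0, -0.075, 0, 0, 0, 1]]])

```text
time_s: 6.75
tcp_pos: [0.4214, -0.0281, 0.0246]
ee_rot: [[0.241, -0.97, -0.003], [-0.97, -0.241, -0.001], [0.0, 0.003, -1.0]]
wrist_force: [-0.1, -0.1, -2.0]
gripper_width: 0.094
```

Run:
```python
from h import *
s=r.sense();print(s['tcp_pos'],s['wrist_force'],s['moment'],s['gripper_width'])
a=cap('scene');b=cap('top')
A=cv2.resize(a['image'][140:235,245:385],None,fx=2.85,fy=2.85,interpolation=2)
B=cv2.resize(b['image'][240:350,260:370],None,fx=3.5,fy=3.5,interpolation=2)
o=np.zeros((400,800,3),np.uint8);o[:A.shape[0],:A.shape[1]]=A;o[:B.shape[0],405:405+B.shape[1]]=B
cv2.imwrite('pics/c4.png',o[:,:,::-1])
```

```text
[ 0.42135562 -0.02808896  0.02459521] [-0.06615457 -0.13652222 -1.95186216] [0.00803947 0.23964915 0.02973191] 0.09414225509879366
```

View pics/c4.png

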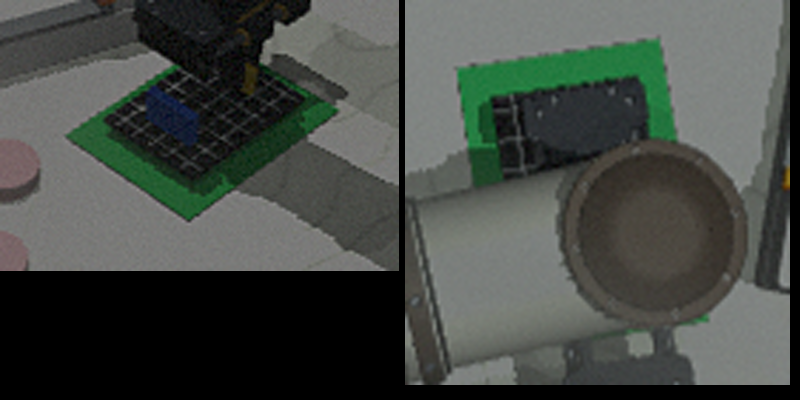

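The plate hovers about 11 mm over the mat, centred and aligned with it. I'll lower it and release.

Request:
play_rows(commands=[[[0, 0, -0.004, 0, 0, 0, 1], [0, 0, -0.008, 0, 0, 0, 1], [0, 0, -0.01, 0, 0, 0, 1], [0, 0, -0.011, 0, 0, 0, 1], [0, 0, -0.011, 0, 0, 0, 1]]])

```text
time_s: 7.35
tcp_pos: [0.4222, -0.0277, 0.0145]
ee_rot: [[0.242, -0.97, -0.0], [-0.97, -0.242, -0.0], [0.0, 0.0, -1.0]]
wrist_force: [0.9, 0.4, -1.9]
gripper_width: 0.09
```

Request:
play_rows(commands=[[[0, 0, 0, 0, 0, 0, 0.6], [0, 0, 0, 0, 0, 0, 0.6], [0, 0, 0, 0, 0, 0, 0.6], [0, 0, 0, 0, 0, 0, 0.6], [0, 0, 0, 0, 0, 0, 0.6]]])

```text
time_s: 7.85
tcp_pos: [0.4223, -0.0277, 0.0147]
ee_rot: [[0.242, -0.97, 0.0], [-0.97, -0.242, 0.0], [-0.0, -0.0, -1.0]]
wrist_force: [0.6, -0.4, -0.0]
gripper_width: 0.382
```

Request:
play_rows(commands=[[[0, 0, 0.02, 0, 0, 0, 0.6], [0, 0, 0.06, 0, 0, 0, 0.6], [0, 0, 0.1, 0, 0, 0, 0.6], [0, 0, 0.13, 0, 0, 0, 0.6], [0, 0, 0.13, 0, 0, 0, 0.6]]])

```text
time_s: 8.35
tcp_pos: [0.4252, -0.0271, 0.1488]
ee_rot: [[0.242, -0.97, 0.01], [-0.97, -0.242, 0.002], [0.0, -0.011, -1.0]]
wrist_force: [0.0, 0.6, 0.2]
gripper_width: 0.398
```

Request:
play_rows(commands=[[[0, 0.04, 0, 0, 0, 0, 0.6], [0, 0.09, 0, 0, 0, 0, 0.6], [0, 0.14, 0, 0, 0, 0, 0.6], [0, 0.18, 0, 0, 0, 0, 0.6], [0, 0.18, 0, 0, 0, 0, 0.6]]])

```text
time_s: 8.85
tcp_pos: [0.4225, 0.1561, 0.1439]
ee_rot: [[0.247, -0.969, 0.0], [-0.969, -0.247, 0.0], [-0.0, -0.001, -1.0]]
wrist_force: [-0.2, -0.6, 0.6]
gripper_width: 0.401
```

```bash
cat > m.py <<'E'
from h import *
import sys
d=cap('top',sys.argv[1]);W=d['W']
hsv=cv2.cvtColor(d['image'],cv2.COLOR_RGB2HSV)
for name,lo,hi in(('yellow',(22,120,80),(35,255,255)),('blue',(100,120,60),(125,255,255)),('green',(50,120,60),(75,255,255)),('black',(0,0,0),(180,255,60))):
    n,l,st,c=cv2.connectedComponentsWithStats(cv2.inRange(hsv,lo,hi))
    for i in range(1,n):
        if st[i,4]<25: continue
        p=W[l==i]; p=p[~np.isnan(p[:,0])]
        if not len(p): continue
        q=p[p[:,2]>np.percentile(p[:,2],90)-.009] if name in('yellow','blue') else p
        (cx,cy),(a,b),t=cv2.minAreaRect((q[:,:2]*1000).astype(np.float32))
        print(name,c[i].round(1),st[i,4],'cxy',round(cx,1),round(cy,1),'size',round(a,1),round(b,1),'ang',round(t,1),'z',np.percentile(p[:,2]*1000,[5,50,95]).round(1))
print(r.sense()['tcp_pos'])
E
python3 m.py t5.png; python3 -c "
import cv2;i=cv2.imread('pics/t5.png')[140:350,240:460];cv2.imwrite('pics/t5c.png',cv2.resize(i,None,fx=2.8,fy=2.8,interpolation=2))"
```

```text
yellow [401.3 296.3] 246 cxy 473.4 -218.1 size 149.6 9.7 ang 84.1 z [55.7 59.6 62.8]
yellow [313.3 311.3] 52 cxy 422.2 -26.6 size 7.5 31.7 ang 13.7 z [30.5 33.7 37.8]
blue [217.5 143.9] 44 cxy 802.4 238.4 size 7.5 34.3 ang 76.0 z [18.5 23.7 27.4]
blue [136.  198.2] 44 cxy 646.8 416.4 size 7.0 33.3 ang 86.8 z [16.5 24.3 27.2]
blue [307.6 275.5] 112 cxy 501.8 -7.0 size 10.0 49.4 ang 14.5 z [22.9 38.2 41.9]
blue [551.9 378.7] 102 cxy 326.3 -575.0 size 56.5 10.1 ang 39.7 z [ 3.3  7.7 12.3]
green [310.5 294.8] 2105 cxy 460.8 -18.1 size 188.3 139.1 ang 14.1 z [-1.3  2.5  6.1]
black [229.7 150.7] 735 cxy 796.5 210.0 size 94.8 68.5 ang 78.5 z [-0.3  3.7  8.7]
black [318.6 171.3] 43 cxy 758.5 -14.3 size 25.1 7.9 ang 75.4 z [ 1.6 19.  31.9]
black [127.2 198.9] 826 cxy 648.4 445.2 size 96.8 67.5 ang 86.8 z [-0.   3.8  9.7]
black [218.1 250.8] 967 cxy 508.1 239.9 size 223.5 189.3 ang 19.5 z [ 17.7 255.2 485.6]
black [367.8 282.3] 349 cxy 520.4 -147.3 size 9.0 220.2 ang 86.1 z [ 9.1 31.6 76.5]
black [545.6 257.9] 65 cxy 600.7 -564.0 size 53.1 19.0 ang 15.6 z [ 6.2 12.4 19.4]
black [210.2 268.7] 1
[... 1688 characters left out ...]
]
black [304.8 308.1] 67 cxy 427.5 -7.5 size 15.3 32.2 ang 17.7 z [ 5.3  8.9 12.9]
black [381.8 310.3] 82 cxy 436.7 -167.9 size 19.0 20.8 ang 5.0 z [91.2 95.6 98.6]
black [ 27.7 321.3] 47 cxy 335.4 621.8 size 51.6 17.0 ang 4.2 z [10.3 15.4 20.3]
black [229.  321.5] 194 cxy 383.6 145.9 size 28.5 58.0 ang 13.3 z [235.2 238.6 405.6]
black [324.8 314.5] 44 cxy 418.7 -56.0 size 15.9 14.2 ang 6.3 z [ 5.6  8.7 11.3]
black [331.6 313.5] 33 cxy 423.0 -71.3 size 16.2 10.5 ang 13.1 z [ 4.9  8.8 11.8]
black [ 71.1 388. ] 121 cxy 277.5 319.8 size 76.8 10.6 ang 41.0 z [467.9 483.5 492.4]
black [156.  396.3] 290 cxy 288.6 200.8 size 71.5 3.7 ang 42.1 z [484.4 520.5 545.6]
[0.42170999 0.15402516 0.14357357]
```

View pics/t5c.png

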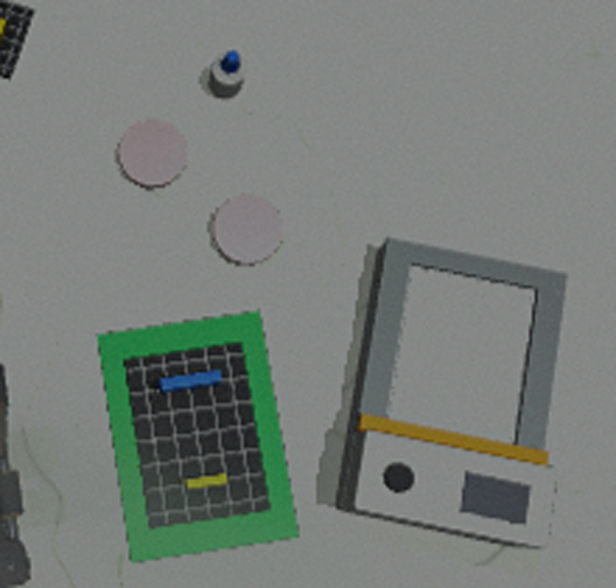

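The plate lies flat on the mat, released: tab at crop (206,481), handle at (191,380). The measured handle is at (502, -7) mm with yaw 14°, 82 mm from the tab as specified. Bystanders are unmoved. Next I take the handle.

Request:
play_rows(commands=[[[0.02, -0.04, 0, 0, 0, 0, 0.6], [0.04, -0.08, 0, 0, 0, 0, 0.6], [0.06, -0.12, -0.02, 0, 0, 0, 0.6], [0.075, -0.15, -0.05, 0, 0, 0, 0.6], [0.08, -0.16, -0.06, 0, 0, 0, 0.6]]])

```text
time_s: 9.4
tcp_pos: [0.5002, -0.0116, 0.0812]
ee_rot: [[0.236, -0.972, -0.007], [-0.972, -0.236, -0.001], [-0.0, 0.007, -1.0]]
wrist_force: [-1.4, -0.1, -0.2]
gripper_width: 0.402
```

Request:
play_rows(commands=[[[0, 0, -0.02, 0, 0, 0, 0.6], [0, 0, -0.045, 0, 0, 0, 0.6], [0, 0, -0.06, 0, 0, 0, 0.6], [0, 0, -0.069, 0, 0, 0, 0.6], [0, 0, -0.0715, 0, 0, 0, 0.6]]])

```text
time_s: 9.9
tcp_pos: [0.5013, -0.0081, 0.0122]
ee_rot: [[0.241, -0.97, -0.002], [-0.97, -0.241, -0.001], [0.0, 0.002, -1.0]]
wrist_force: [-0.4, 0.4, 0.7]
gripper_width: 0.405
```

Request:
play_rows(commands=[[[0, 0, 0, 0, 0, 0, 1], [0, 0, 0, 0, 0, 0, 1], [0, 0, 0, 0, 0, 0, 1], [0, 0, 0, 0, 0, 0, 1], [0, 0, 0, 0, 0, 0, 1]]])

```text
time_s: 10.4
tcp_pos: [0.5023, -0.0077, 0.0136]
ee_rot: [[0.242, -0.97, 0.001], [-0.97, -0.242, 0.0], [0.0, -0.001, -1.0]]
wrist_force: [-0.8, 1.1, 3.5]
gripper_width: 0.112
```

```bash
python3 -c "
from h import *
print({k:v for k,v in r.sense().items() if k in('joints','tcp_pos','wrist_force','gripper_width','ee_rot')})"
```

```text
{'joints': array([ 1.76766084e+01,  2.53723925e+01, -3.09271490e+01,  6.52685003e-03,
       -3.36681693e+01, -3.68831455e+00]), 'tcp_pos': array([ 0.50232431, -0.00765286,  0.01364257]), 'ee_rot': array([[ 2.41815619e-01, -9.70322059e-01,  5.56124303e-04],
       [-9.70322218e-01, -2.41815595e-01,  1.10949848e-04],
       [ 2.68224440e-05, -5.66449173e-04, -9.99999839e-01]]), 'wrist_force': array([-0.78283702,  1.13633193,  3.48653478]), 'gripper_width': 0.11209290131347578}
```

The handle is gripped at 9.8 mm opening. Now I'll compute the seating waypoints.

```bash
cat > wp.py <<'E'
import numpy as np
from scipy.spatial.transform import Rotation as R
psi=np.radians(-5.9); S=np.array([.5372,-.2247,.040])
off=np.array([.0415,-.0008,.0076]) # TCP in plate-mid frame
def wp(hx,h,th,y=0.):
    Rp=R.from_euler('z',psi)*R.from_euler('y',-np.radians(th))
    hb=S+R.from_euler('z',psi).apply([hx/1e3,y/1e3,h/1e3]) # hook lower corner
    return hb+Rp.apply(off-np.array([-.07,0,-.003]))
if __name__=='__main__':
    for a in [(-50,60,0),(-50,60,8),(-50,4,8),(-60,3,8),(-71,3,8),(-71,2,6),(-71,1,4),(-71,.5,2),(-71,0,0)]: print(a,wp(*a).round(4))
    print('tilt8',(-np.radians(8)*R.from_euler('z',psi).apply([0,1,0])).round(4))
E
python3 wp.py
```

```text
(-50, 60, 0) [ 0.5983 -0.2318  0.1106]
(-50, 60, 8) [ 0.5957 -0.2316  0.126 ]
(-50, 4, 8) [ 0.5957 -0.2316  0.07  ]
(-60, 3, 8) [ 0.5858 -0.2305  0.069 ]
(-71, 3, 8) [ 0.5749 -0.2294  0.069 ]
(-71, 2, 6) [ 0.5757 -0.2295  0.0642]
(-71, 1, 4) [ 0.5764 -0.2296  0.0594]
(-71, 0.5, 2) [ 0.577  -0.2296  0.055 ]
(-71, 0, 0) [ 0.5774 -0.2297  0.0506]
tilt8 [-0.0144 -0.1389 -0.    ]
```

Request:
play_rows(commands=[[[0, 0, 0.005, 0, 0, 0, 1], [0, 0, 0.02, 0, 0, 0, 1], [0, 0, 0.05, 0, 0, 0, 1], [0, 0, 0.085, 0, 0, 0, 1], [0, 0, 0.12, 0, 0, 0, 1]]])

```text
time_s: 10.9
tcp_pos: [0.5016, -0.0078, 0.134]
ee_rot: [[0.241, -0.97, -0.001], [-0.97, -0.241, -0.0], [-0.0, 0.001, -1.0]]
wrist_force: [0.5, 0.6, -1.8]
gripper_width: 0.116
```

Request:
play_rows(commands=[[[0, 0, 0.025, 0, 0, 0, 1], [0, 0, 0.025, 0, 0, 0, 1], [0, 0, 0.025, 0, 0, 0, 1]]])

```text
time_s: 11.2
tcp_pos: [0.5016, -0.0077, 0.1578]
ee_rot: [[0.241, -0.971, -0.0], [-0.971, -0.241, 0.001], [-0.001, -0.0, -1.0]]
wrist_force: [-0.7, 1.1, -2.2]
gripper_width: 0.113
```

Request:
play_rows(commands=[[[0.006, -0.01, 0, 0, 0, -0.02, 1], [0.015, -0.033, 0, 0, 0, -0.06, 1], [0.026, -0.06, 0, 0, 0, -0.1, 1], [0.037, -0.087, 0, 0, 0, -0.14, 1], [0.048, -0.112, 0, 0, 0, -0.174, 1]]])

```text
time_s: 11.7
tcp_pos: [0.5498, -0.1214, 0.1558]
ee_rot: [[0.067, -0.998, -0.004], [-0.998, -0.067, -0.0], [-0.0, 0.004, -1.0]]
wrist_force: [0.2, 0.5, -1.8]
gripper_width: 0.116
```

Request:
play_rows(commands=[[[0.011, -0.025, 0, 0, 0, -0.04, 1], [0.022, -0.052, 0, 0, 0, -0.08, 1], [0.034, -0.08, 0, 0, 0, -0.12, 1], [0.043, -0.1, 0, 0, 0, -0.16, 1], [0.048, -0.112, 0, 0, 0, -0.173, 1]]])

```text
time_s: 12.2
tcp_pos: [0.5977, -0.2339, 0.1552]
ee_rot: [[-0.106, -0.994, -0.004], [-0.994, 0.106, 0.001], [-0.0, 0.004, -1.0]]
wrist_force: [0.5, 0.3, -1.5]
gripper_width: 0.109
```

Request:
play_rows(commands=[[[-0.001, 0, 0, -0.003, -0.028, 0, 1], [-0.001, 0, -0.002, -0.006, -0.056, 0, 1], [-0.002, 0, -0.006, -0.01, -0.09, 0, 1], [-0.002, 0, -0.012, -0.0134, -0.125, 0, 1], [-0.002, 0, -0.015, -0.0144, -0.139, 0, 1]]])

```text
time_s: 12.7
tcp_pos: [0.5945, -0.2315, 0.1411]
ee_rot: [[-0.103, -0.985, 0.135], [-0.995, 0.102, -0.013], [-0.001, -0.136, -0.991]]
wrist_force: [-0.4, -1.4, -2.2]
gripper_width: 0.115
```

Request:
play_rows(commands=[[[0, 0, 0, 0, 0, 0, 1], [0, 0, 0, 0, 0, 0, 1]]])

```text
time_s: 12.9
tcp_pos: [0.5963, -0.2318, 0.1428]
ee_rot: [[-0.103, -0.985, 0.138], [-0.995, 0.102, -0.014], [0.0, -0.138, -0.99]]
wrist_force: [0.9, -0.2, -2.2]
gripper_width: 0.113
```

Run:
```python
from h import *
s=r.sense();print(s['tcp_pos'],s['ee_rot'].round(4).tolist(),s['wrist_force'],s['gripper_width'],s['joints'].round(1))
a=cap('scene');b=cap('top')
A=cv2.resize(a['image'][70:190,190:330],None,fx=2.85,fy=2.85,interpolation=2)
B=cv2.resize(b['image'][210:345,345:460],None,fx=3,fy=3,interpolation=2)
o=np.zeros((410,800,3),np.uint8);o[:A.shape[0],:A.shape[1]]=A;o[:B.shape[0],405:405+B.shape[1]]=B
cv2.imwrite('pics/c6.png',o[:,:,::-1])
```

```text
[ 0.59632312 -0.23179288  0.14278621] [[-0.1025, -0.9852, 0.1376], [-0.9947, 0.1015, -0.0144], [0.0003, -0.1384, -0.9904]] [ 0.90713598 -0.21067944 -2.21522059] 0.11260949890563435 [ -6.8  23.5  -9.9  -0.2 -48.7   1. ]
```

View pics/c6.png

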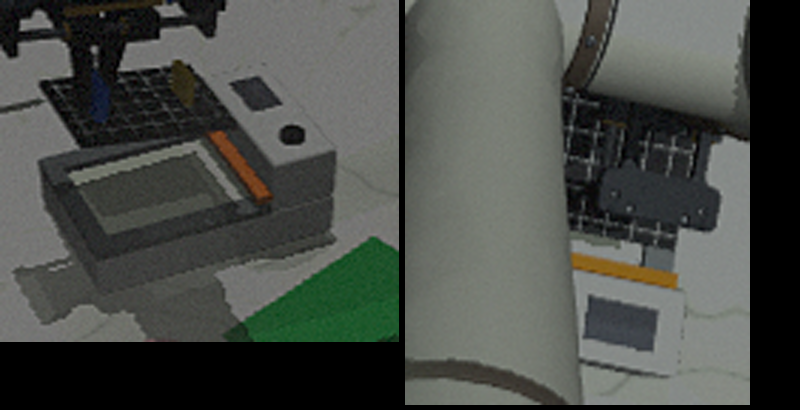

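The plate is held tilted over the seat, hook edge towards the lip and low, with the lip clear ahead of it (crop (240,165)). I'll lower it to about 12 mm above the seat, then check the lateral fit.

Request:
play_rows(commands=[[[0, 0, -0.02, 0, 0, 0, 1], [0, 0, -0.04, 0, 0, 0, 1], [0, 0, -0.055, 0, 0, 0, 1], [0, 0, -0.063, 0, 0, 0, 1], [0, 0, -0.0645, 0, 0, 0, 1]]])

```text
time_s: 13.5
tcp_pos: [0.596, -0.2317, 0.0776]
ee_rot: [[-0.103, -0.985, 0.137], [-0.995, 0.102, -0.014], [0.0, -0.137, -0.991]]
wrist_force: [0.1, -0.6, -1.5]
gripper_width: 0.112
```

Request:
play_rows(commands=[[[0, 0, 0, 0, 0, 0, 1], [0, 0, 0, 0, 0, 0, 1]]])

```text
time_s: 13.7
tcp_pos: [0.597, -0.2319, 0.0797]
ee_rot: [[-0.103, -0.985, 0.141], [-0.995, 0.101, -0.015], [0.0, -0.141, -0.99]]
wrist_force: [-0.6, 0.1, -1.7]
gripper_width: 0.112
```

```bash
cat > chk.py <<'E'
from h import *
import sys
from wp import psi,S,R
Rz=R.from_euler('z',psi).as_matrix()
s=r.sense();print(s['tcp_pos'],s['wrist_force'],s['gripper_width'])
a=cap('scene');W=(a['W']-S)@Rz*1000
hsv=cv2.cvtColor(a['image'],cv2.COLOR_RGB2HSV)
def st(m,n):
    p=W[m]; print(n,m.sum(),'x',np.percentile(p[:,0],[2,50,98]).round(1),'y',np.percentile(p[:,1],[2,50,98]).round(1),'z',np.percentile(p[:,2],[2,50,98]).round(1))
X,Y,Z=[W[...,i] for i in range(3)]
reg=(abs(X)<160)&(abs(Y)<90)
blue=(cv2.inRange(hsv,(100,120,30),(125,255,255))>0)&reg
yel=(cv2.inRange(hsv,(22,120,60),(35,255,255))>0)&reg&(Z>10)&(X>-55)
st(blue,'handle');st(yel,'tab')
st((cv2.inRange(hsv,(5,120,60),(21,255,255))>0)&reg,'lip')
dark=(hsv[...,2]<90)&reg
st(dark&(Z>-30)&(Z<60)&(abs(Y)<70),'dark')
np.savez('chk.npz',W=W,im=a['image'])
A=cv2.resize(a['image'][80:180,190:320],None,fx=6,fy=6,interpolation=2);cv2.imwrite('pics/'+sys.argv[1],A[:,:,::-1])
E
python3 chk.py c7.png
```

```text
[ 0.59704962 -0.23191079  0.0796618 ] [-0.55232661  0.05708067 -1.6511301 ] 0.11208974132897717
handle 62 x [55.4 62.1 67.8] y [ 2.9 22.2 26.6] z [35.3 55.5 66.5]
tab 2 x [-20.6  32.9  86.3] y [18.8 25.8 32.8] z [ 50.9  91.4 132. ]
lip 212 x [-71.  -63.2 -55. ] y [-71.1   5.1  73.8] z [16.2 19.3 23.1]
dark 2763 x [-108.3   14.1   92.8] y [-55.   21.   68.1] z [-19.5  23.7  54.7]
```

View pics/c7.png

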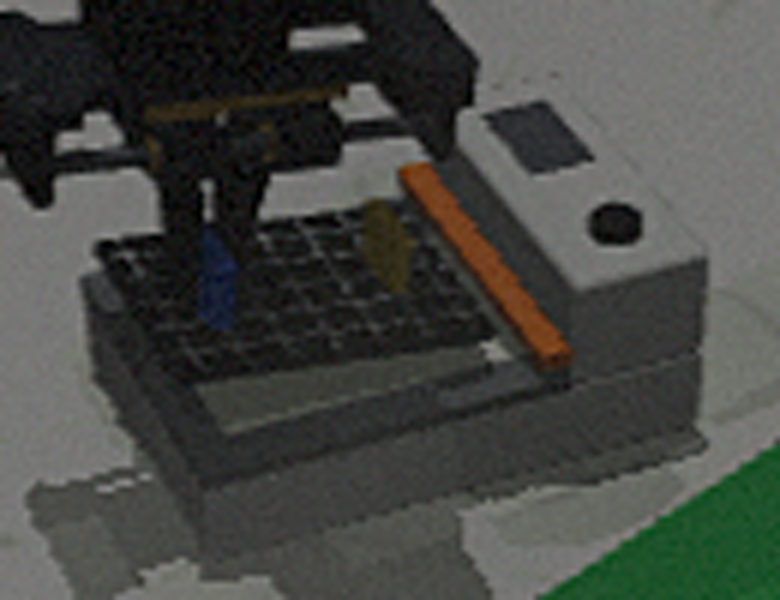

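The plate sits evenly over the pocket, with its hook edge (crop (490,335)) just short of the lip. I'll lower it and slide it under.

Request:
play_rows(commands=[[[0, 0, -0.003, 0, 0, 0, 1], [0, 0, -0.006, 0, 0, 0, 1], [0, 0, -0.008, 0, 0, 0, 1], [0, 0, -0.008, 0, 0, 0, 1], [0, 0, -0.008, 0, 0, 0, 1]]])

```text
time_s: 14.25
tcp_pos: [0.5962, -0.2318, 0.0705]
ee_rot: [[-0.103, -0.985, 0.138], [-0.995, 0.102, -0.014], [0.0, -0.139, -0.99]]
wrist_force: [0.4, -0.4, -2.2]
gripper_width: 0.111
```

Request:
play_rows(commands=[[[-0.003, 0.0003, 0, 0, 0, 0, 1], [-0.006, 0.0006, -0.0005, 0, 0, 0, 1], [-0.009, 0.0009, -0.001, 0, 0, 0, 1], [-0.011, 0.0011, -0.001, 0, 0, 0, 1], [-0.011, 0.0011, -0.001, 0, 0, 0, 1]]])

```text
time_s: 14.75
tcp_pos: [0.5848, -0.2306, 0.0696]
ee_rot: [[-0.103, -0.985, 0.138], [-0.995, 0.102, -0.014], [0.0, -0.139, -0.99]]
wrist_force: [-0.3, 0.8, -2.7]
gripper_width: 0.112
```

```bash
python3 -c "
from h import *
s=r.sense();print(s['tcp_pos'],s['ee_rot'].round(4).tolist(),s['wrist_force'],s['moment'],s['gripper_width'])"
```

```text
[ 0.5848363  -0.23058775  0.06962566] [[-0.1029, -0.985, 0.1384], [-0.9947, 0.1019, -0.0143], [0.0, -0.1391, -0.9903]] [-0.30189359  0.80503775 -2.73468139] [0.02133864 0.41438895 0.01987724] 0.11226535646416196
```

Request:
play_rows(commands=[[[-0.003, 0.0003, 0, 0, 0, 0, 1], [-0.006, 0.0006, -0.0005, 0, 0, 0, 1], [-0.008, 0.0008, -0.0005, 0, 0, 0, 1], [-0.01, 0.001, -0.0005, 0, 0, 0, 1], [-0.01, 0.001, -0.0005, 0, 0, 0, 1]]])

```text
time_s: 15.25
tcp_pos: [0.5749, -0.2296, 0.0691]
ee_rot: [[-0.103, -0.985, 0.138], [-0.995, 0.102, -0.014], [-0.0, -0.139, -0.99]]
wrist_force: [0.3, 0.6, -2.4]
gripper_width: 0.11
```

```bash
python3 chk.py c8.png
```

```text
[ 0.57493428 -0.22960247  0.06908623] [ 0.25093949  0.59548121 -2.4432995 ] 0.11033919975604023
handle 43 x [19.7 39.2 44.4] y [ 0.  20.7 26.9] z [27.1 46.5 80.4]
tab 1 x [-44.6 -44.6 -44.6] y [18. 18. 18.] z [39.8 39.8 39.8]
lip 192 x [-71.5 -63.8 -56.2] y [-72.1   4.5  73.2] z [15.8 19.1 22.7]
dark 2764 x [-109.1   11.    92.8] y [-63.1  17.3  67.9] z [-19.9  16.   54.3]
```

View pics/c8.png

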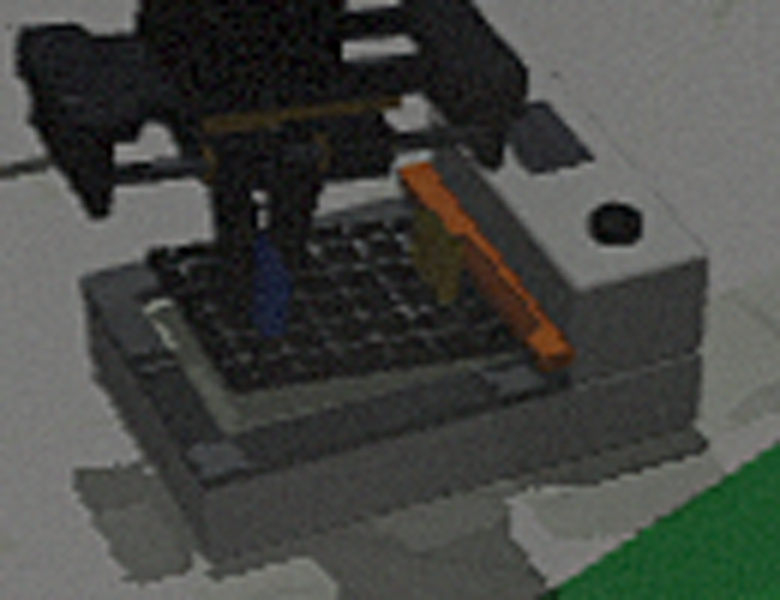

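The hook edge is under the orange lip and the rear edge has room to the rear rim, with no contact force. I'll lower the handle side now.

Request:
play_rows(commands=[[[0.0004, 0, -0.0024, 0.0018, 0.0174, 0, 1], [0.0008, -0.0001, -0.0048, 0.0036, 0.0347, 0, 1], [0.0012, -0.0001, -0.0072, 0.0054, 0.052, 0, 1], [0.0015, -0.0002, -0.0096, 0.0072, 0.0694, 0, 1], [0.0015, -0.0002, -0.0096, 0.0072, 0.0694, 0, 1]]])

```text
time_s: 15.8
tcp_pos: [0.5772, -0.2298, 0.0588]
ee_rot: [[-0.103, -0.992, 0.068], [-0.995, 0.102, -0.007], [0.0, -0.069, -0.998]]
wrist_force: [-0.0, -0.8, -2.4]
gripper_width: 0.109
```

Request:
play_rows(commands=[[[0.0003, 0, -0.0022, 0.0018, 0.0174, 0, 1], [0.0006, 0, -0.0044, 0.0036, 0.0347, 0, 1], [0.0006, 0, -0.0044, 0.0036, 0.0347, 0, 1]]])

```text
time_s: 16.1
tcp_pos: [0.5777, -0.2299, 0.0547]
ee_rot: [[-0.103, -0.994, 0.034], [-0.995, 0.103, -0.004], [0.0, -0.034, -0.999]]
wrist_force: [-0.0, 0.1, -2.7]
gripper_width: 0.109
```

Request:
play_rows(commands=[[[0.0002, 0, -0.0015, 0.0014, 0.013, 0, 1], [0.0003, 0, -0.003, 0.0027, 0.026, 0, 1], [0.0004, -0.0001, -0.004, 0.0036, 0.0347, 0, 1], [0.0004, -0.0001, -0.0044, 0.0036, 0.0347, 0, 1], [0.0004, -0.0001, -0.0044, 0.0036, 0.0347, 0, 1]]])

```text
time_s: 16.6
tcp_pos: [0.578, -0.23, 0.0508]
ee_rot: [[-0.103, -0.995, 0.001], [-0.995, 0.103, -0.0], [0.0, -0.001, -1.0]]
wrist_force: [0.2, -0.4, -1.4]
gripper_width: 0.113
```

```bash
python3 -c "
from h import *
s=r.sense();print(s['tcp_pos'],s['ee_rot'].round(4).tolist(),s['wrist_force'],s['moment'],s['gripper_width'])"
```

```text
[ 0.57802048 -0.22996703  0.05077843] [[-0.1026, -0.9947, 0.0008], [-0.9947, 0.1026, -0.0002], [0.0001, -0.0008, -1.0]] [ 0.16603838 -0.38797554 -1.40157506] [0.03885365 0.02413321 0.08681624] 0.11258117870289486
```

Request:
play_rows(commands=[[[0, 0, -0.0005, 0, 0, 0, 1], [0, 0, -0.001, 0, 0, 0, 1], [0, 0, -0.0015, 0, 0, 0, 1], [0, 0, -0.0015, 0, 0, 0, 1]]])

```text
time_s: 17.0
tcp_pos: [0.578, -0.23, 0.0507]
ee_rot: [[-0.102, -0.995, 0.001], [-0.995, 0.102, -0.001], [0.0, -0.001, -1.0]]
wrist_force: [-2.2, 1.3, 6.4]
gripper_width: 0.112
```

```bash
python3 chk.py c9.png
```

```text
[ 0.57800963 -0.23002452  0.05066406] [-2.22778325  1.27285093  6.37664845] 0.11158687496848198
handle 45 x [39.6 44.  49.2] y [-7.9 22.1 27.5] z [10.  33.  38.2]
tab 6 x [-40.4 -39.4 -38.6] y [-13.5  -1.4   8.5] z [28.6 31.8 32.7]
lip 204 x [-70.9 -63.  -54.9] y [-64.5   6.6  73.4] z [15.5 19.5 23. ]
dark 2659 x [-108.6    7.7   92.8] y [-65.   10.4  68. ] z [-20.3   6.2  54.2]
```

View pics/c9.png

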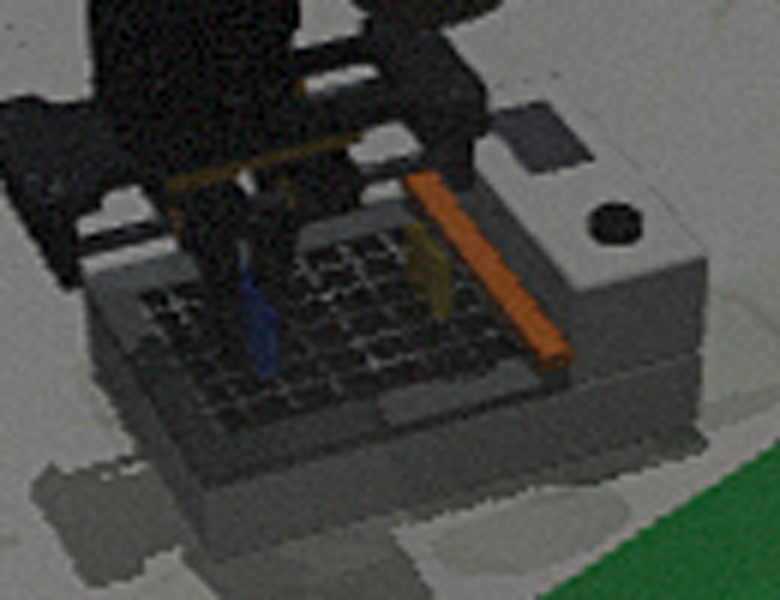

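The plate lies flat and flush in the pocket; pressing gave a 6 N reaction with no further travel. I'll unload, release and retreat upward.

Request:
play_rows(commands=[[[0, 0, 0.0013, 0, 0, 0, 1], [0, 0, 0.0013, 0, 0, 0, 0.7], [0, 0, 0.0013, 0, 0, 0, 0.65], [0, 0, 0.0013, 0, 0, 0, 0.65], [0, 0, 0.0013, 0, 0, 0, 0.65]]])

```text
time_s: 17.55
tcp_pos: [0.5776, -0.23, 0.0503]
ee_rot: [[-0.103, -0.995, -0.0], [-0.995, 0.103, 0.0], [-0.0, 0.0, -1.0]]
wrist_force: [0.3, -0.7, 0.5]
gripper_width: 0.332
```

Request:
play_rows(commands=[[[0, 0, 0.005, 0, 0, 0, 0.65], [0, 0, 0.02, 0, 0, 0, 0.65], [0, 0, 0.05, 0, 0, 0, 0.65], [0, 0, 0.09, 0, 0, 0, 0.65], [0, 0, 0.13, 0, 0, 0, 0.65]]])

```text
time_s: 18.05
tcp_pos: [0.5774, -0.2299, 0.1819]
ee_rot: [[-0.103, -0.995, -0.001], [-0.995, 0.103, -0.0], [0.0, 0.001, -1.0]]
wrist_force: [1.0, 0.4, 0.4]
gripper_width: 0.353
```

Request:
play_rows(commands=[[[-0.02, 0.04, 0.03, 0, 0, 0, 0.65], [-0.04, 0.08, 0.06, 0, 0, 0, 0.65], [-0.06, 0.12, 0.06, 0, 0, 0, 0.65], [-0.08, 0.16, 0.06, 0, 0, 0, 0.65], [-0.1, 0.2, 0.06, 0, 0, 0, 0.65]]])

```text
time_s: 18.55
tcp_pos: [0.4767, -0.0286, 0.2414]
ee_rot: [[-0.103, -0.995, 0.002], [-0.995, 0.103, 0.001], [-0.001, -0.002, -1.0]]
wrist_force: [-0.7, 0.8, 0.8]
gripper_width: 0.35
```

Request:
play_rows(commands=[[[-0.02, 0.04, 0, 0, 0, 0, 0.65], [-0.04, 0.08, 0, 0, 0, 0, 0.65], [-0.06, 0.12, 0, 0, 0, 0, 0.65], [-0.06, 0.16, 0, 0, 0, 0, 0.65], [-0.06, 0.16, 0, 0, 0, 0, 0.65]]])

```text
time_s: 19.05
tcp_pos: [0.4176, 0.1335, 0.2414]
ee_rot: [[-0.097, -0.995, 0.002], [-0.995, 0.097, 0.002], [-0.002, -0.002, -1.0]]
wrist_force: [0.3, -0.8, -1.0]
gripper_width: 0.35
```

```bash
python3 m.py t10.png | grep -E 'yellow|blue|^\['
python3 - <<'E'
from h import *
from wp import psi,S,R
d=cap('top');W=(d['W']-S)@R.from_euler('z',psi).as_matrix()*1000
X,Y,Z=[W[...,i] for i in range(3)]
# slab tilt: plane fit on slab face; rim heights
m=(X>-50)&(X<66)&(abs(Y)<46)&(Z<13)&(Z>-5)
A=np.c_[X[m],Y[m],np.ones(m.sum())];c=np.linalg.lstsq(A,Z[m],rcond=None)[0];print('slab tilt deg',np.degrees(c[:2]).round(2),'z at 0',c[2].round(2))
for n,mm in(('rear rim',(X>78)&(X<88)&(abs(Y)<70)),('side rims',(abs(X)<50)&(abs(Y)>58)&(abs(Y)<72))):
    mm&=abs(Z-6)<10;print(n,np.median(Z[mm]).round(2))
w=d['W']*1000
for n,(x,y) in dict(A=(696.4,40),B=(636.9,-46.2),drop=(769.6,-17.1)).items():
    q=w[(np.hypot(w[...,0]-x,w[...,1]-y)<45)&(w[...,2]>8)]
    print(n,np.round(cv2.minAreaRect(q[:,:2].astype(np.float32))[0],1))
a=cap('scene')
A=cv2.resize(a['image'][80:240,180:320],None,fx=3.5,fy=3.5,interpolation=2)
B=cv2.resize(d['image'][210:345,345:460],None,fx=3.4,fy=3.4,interpolation=2)
o=np.zeros((580,800,3),np.uint8);o[:560,:400]=A[:,:400];o[:459,405:796]=B
cv2.imwrite('pics/c10.png',o[:,:,::-1])
E
```

```text
yellow [404.9 285.8] 59 cxy 496.4 -220.6 size 31.8 7.9 ang 84.1 z [65.7 71.6 74.4]
yellow [400.8 296. ] 278 cxy 473.8 -217.8 size 147.9 11.4 ang 84.1 z [56.  59.5 63.2]
blue [217.6 143.8] 43 cxy 802.8 238.9 size 7.9 33.3 ang 78.5 z [18.5 23.  28.1]
blue [322.7 161.3] 25 cxy 767.7 -17.2 size 9.8 7.3 ang 4.5 z [54.2 72.4 76.4]
blue [136.  198.2] 44 cxy 646.5 416.1 size 7.6 33.1 ang 88.5 z [14.7 23.5 26.9]
blue [410.8 249.8] 119 cxy 577.8 -229.5 size 49.2 10.5 ang 84.5 z [66.4 75.1 78.4]
blue [551.8 378.7] 103 cxy 326.4 -575.0 size 55.4 10.1 ang 43.3 z [ 4.4  8.4 12.5]
[0.41746925 0.13191981 0.24103026]
slab tilt deg [0.05 0.15] z at 0 5.3
rear rim 4.97
side rims 5.26
A [696.   39.8]
B [636.4 -46.2]
drop [769.4 -17.5]
```

View pics/c10.png

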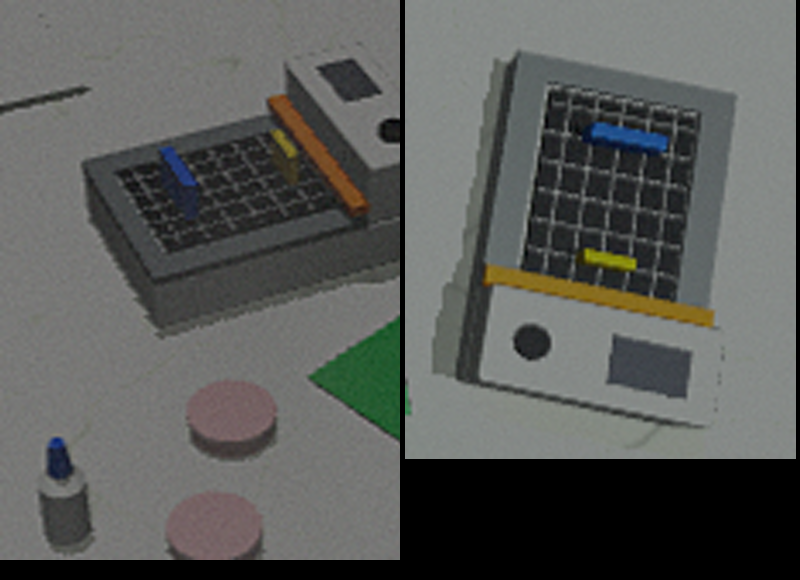

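The plate is level (tilt 0.15° or less), flush with the rims (5.3 mm against 5.0–5.3 mm) and under the lip. The bystanders have moved no more than 0.5 mm. Handing in.

```bash
python3 -c "
from station import r
print(r.finish_job())"
```

```text
the job is handed in; nothing more can be done
None
```

The black grid plate is seated in the light box and the job is handed in, at about 19 s on the robot's clock. I drew it from the rack by its yellow tab, laid it on the mat and let go. I then took it by the blue handle, hooked its tab-side edge under the orange lip at an 8° tilt, and lowered it flat while holding it. Then I let go and moved the arm clear.

**Last checks:**
- **Level and flush:** the plate tilts 0.15° or less. Its face measured 5.3 mm above the seat against 5.0–5.3 mm for the rims. The expected height is 6 mm, so all read low by about the camera's error.
- **Home:** pressing down gave about 6 N of reaction with no further travel. The plate's centre is about 1 mm towards the lip from the seat's centre. I did not push it against the end stop.
- **Bystanders:** both dishes and the dropper bottle are within 0.5 mm of where they started.

No check failed. While the plate hung over the box, the angled "scene" camera put the lip and handle 1–2 mm further left than the overhead "top" camera, which is within the calibration.

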